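# Fill the lost key disc tube to the red band and cap it

## Robot

A 6-joint arm with a two-finger parallel gripper is mounted at the origin on the work surface. World frame = base frame: x ahead of the robot, y to its left, z up, the work surface at z = 0. Lengths are in m, angles in rad, forces in N, time in s.
With the tool pointing down it reaches from about 0.275 to 0.75 m from the base axis. Payload 10.2 kg.
Tool frame: the origin (TCP) lies at the very end of the fingers, on their centre line; the grasp point (between the pads) lies 19 mm behind it; z points along the fingers, y is the line along which they close (so a half turn about z gives the same grasp; the last joint's range is limited). The gripper opens to 85 mm and grips with 20 to 120 N. Pads are 22 mm wide; open, the fingers measure 114 mm over their backs; the gripper's body (76 mm by 85 mm) begins 54 mm behind the grasp point. The pads swing forward as they close: fully open they stand 13 mm farther back than shut.
Start: joints at [1.03, 0.313, 1.498, -0, 1.331, -0.223], TCP at [0.164, 0.499, 0.231] pointing down, gripper open.
Joint ranges: [-2.94, 2.94], [-0.97, 2.17], [0.19, 2.56], [-1.23, 4.37], [0.02, 3.11], [-2.88, 2.88]. Speed limits (rad/s): [2.39, 2.39, 3.01, 3.14, 3.14, 3.14].

## Interface

Orientations are given as a unit quaternion [x, y, z, w].
In Python, from plant import sensors, camera, calibration, env gives the robot as it stands.
- The arm moves only by the tool send_rows, never from a script. Its argument "deltas" is a list of rows, each a list of 7 numbers: the shift along the tool's x, y, z as a fraction of full scale, then the turn, a rotation vector about the tool's x, y, z as a fraction of full scale, then the closure in counts, from 0 (fully open) to 255 (shut). A call has 1 to 20 rows; each row shifts and turns the commanded pose from where the row before left it, along the tool's axes as they then stand; what a row does not reach is not made up. Full scale, the value 1, is 0.4 m for a shift and pi rad for a turn. A row lasts 1/10 s, in which the tool goes at most 50 mm and 8.59 degrees, less where a joint would pass 70% of its speed; a pose out of reach is approached as far as the arm can. A call with a number of a shift or a turn outside -1 to 1 is refused whole. A call with a gripper value outside its range is refused whole. The fingers move at their own pace and stop on an object; "newtons" is the grip in N (left out, the last holds). Time passes only in rows, so rows that do not move let the fingers close. It gives the time, the measured TCP pose, the force, the opening and the grip force at its end, in the units of the state.
- sensors.state(): the state, without advancing time (a new reading comes with each control period).
- camera(name): name is "side" or "top" or "wrist"; returns the picture (400x640x3 uint8, red, green, blue); there is no depth.
- calibration(name): a dict with "fx", "fy", "cx", "cy" (pixels), "dist_coeffs" ([k1, k2, p1, p2, k3] as OpenCV has them; the pictures are not rectified), "R" (3x3) and "t" (3): a world point X has camera coordinates R X + t. Camera axes: x right, y down, z forward; pixel columns grow to the right and rows downward; lengths in m; the calibration is good to about 2 mm. A picture is of the moment at which its call begins: read the wrist's pose just before it. calibration takes no time and is no camera call; for the wrist camera it gives the pose at the moment of the call.
- env.hand_in(): hands the job in; it is judged then, once.
The state is a dict: "time": time; "qpos": joint angles; "joint_velocities": joint speeds; "joint_efforts": joint torques, N m; "position": TCP position; "ee_rot": TCP orientation; "ft_force": force on the tool from outside, world axes, zero at the start; "torque": the same for the moment, N m; "grip_width": finger opening in m; "grip_force": force on a finger pad.
Only numpy, scipy, OpenCV 4.12 (cv2) and the standard library are available. Lean on these libraries where they do the work, as an engineer would, in place of code of your own. Each camera call takes 0.05 s, during which the arm holds its last target. There are 200 camera calls.

## Task

Put the lost chrome key discs into the clear tube in the vise, lying flat on each other, until the top of the stack lies between the two red rings of the marker, and leave any disc over on the worktop. Then set the blue cap on the tube and press it firmly home on the tapered mouth, level, so that friction holds it, and let go. Leave the other lost things where they are.

Things in the scene. Friction and masses are not known exactly. Their poses are not given: they have to be found in the camera images.
- vise: small cast green bench vise, fixed to the worktop, its 80 mm wide jaws 95 mm high (small steel anvil block behind them up to 105 mm), about 240 mm long over the screw and handle. It holds a clear round tube upright. Origin: on the worktop under the tube's axis; x runs along the screw, from the handle to the fixed jaw; z up. It may stand turned
- tube_floor (a point): centre of the flat floor inside the clear tube, 104 mm above the worktop; z up along the tube's axis. The bore is 44 mm wide, so a disc let go level in the mouth drops down it flat
- tube_mouth (a point): centre of the tube's open mouth, 62 mm above tube_floor. The bore flares over the top 6 mm, from 44 to 48 mm wide. Outside, the mouth is a white tapered spigot, 54 mm across at the rim and 61 mm across 14 mm lower
- marker_mid (a point): red sliding marker on the tube: two thin red rings round it. This point is on the tube's axis, half-way between the two rings, 22 to 38 mm above tube_floor; the band runs from 7 mm below to 7 mm above this point. It was set beforehand; leave it as it is
- disc1_c (a point): shiny chrome key disc, 40 mm across and 12 mm thick, about 80 g, lying flat on the worktop; this point is its centre, half-way up. Smooth: it slides easily in the tube. All four are alike. Two or three of them (each adds 12 mm) bring the stack into the band; any left over stay on the worktop
- disc2_c (a point): shiny chrome key disc, 40 mm across and 12 mm thick, about 80 g, lying flat on the worktop; this point is its centre, half-way up. Smooth: it slides easily in the tube. All four are alike. Two or three of them (each adds 12 mm) bring the stack into the band; any left over stay on the worktop
- disc3_c (a point): shiny chrome key disc, 40 mm across and 12 mm thick, about 80 g, lying flat on the worktop; this point is its centre, half-way up. Smooth: it slides easily in the tube. All four are alike. Two or three of them (each adds 12 mm) bring the stack into the band; any left over stay on the worktop
- disc4_c (a point): shiny chrome key disc, 40 mm across and 12 mm thick, about 80 g, lying flat on the worktop; this point is its centre, half-way up. Smooth: it slides easily in the tube. All four are alike. Two or three of them (each adds 12 mm) bring the stack into the band; any left over stay on the worktop
- cap_knob (a point): blue cap, mouth down: round skirt 68 mm across and 20 mm high, on top a knob 25 mm across and 22 mm high. This point: knob's centre, 31 mm above the cap's lower edge, 11 mm below its top. The skirt is tapered inside (62 mm wide at its edge, 16 mm deep). Pushed on with about 10 N it wedges on the spigot by friction, its inside resting flush on the rim, this point 15 mm above tube_mouth
- boat: wooden toy boat hull, 105 x 46 x 26 mm, brown with a red stripe; a bystander. Origin: centre of its underside
- protractor: flat orange plastic protractor, 110 x 60 x 4 mm; a bystander. Origin: on its underside
- whistle: carved pine whistle, 55 x 20 x 20 mm, lying among the discs; a bystander. Origin: centre of its underside
- padlock: brass padlock lying flat, 65 x 42 x 20 mm; a bystander. Origin: centre of its underside
- tape: yellow tape measure, 66 x 62 x 34 mm; a bystander. Origin: centre of its underside
- mug: blue mug, 76 mm wide and 85 mm high, with a handle; a bystander. Origin: centre of its underside
There are look-alikes about, which are no part of the job. Leave any brown or purple look-alike of the part that bears disc4_c alone.

How it is judged:
By the outcome, as a careful person would: the job done as asked, in the order asked, and still so for the second after the job is handed in, with the robot touching nothing.
It also fails if it takes over 72 s, if anything falls off the work surface, if the arm or the gripper's body presses on something with over 40 N, if the wrist force passes 120 N, or if a joint passes its speed limit or range.

## Working session

There is one attempt and no reset: what is moved stays moved. The work goes in short steps, Python scripts to look and compute and a tool call to move; the robot and the scene stay as the last step left them, time stands still between calls to the robot, and variables do not carry over. Pictures are saved under pics/ and viewed, at most 10 in all, crops included, and the job is handed in when it is done.

Besides the shell and the picture viewer there is one more tool, called after "Request:" by a JSON object that holds its "name" and its "arguments", one argument or row to a line. send_rows: Moves the arm, as the interface text tells. Shift numbers are shares of 0.4 m and turn numbers shares of pi rad, none past 1 either way. Its arguments: {"type":"object","properties":{"deltas":{"type":"array"},"newtons":{"type":"number"}},"required":["deltas"]}

```bash
ls; mkdir -p pics; python3 - <<'E'
from plant import sensors,camera,calibration
import cv2,pickle,numpy as np
s=sensors.state(); print({k:np.round(v,3) for k,v in s.items()})
D={}
for n in("top","side","wrist"):
    c=calibration(n); im=camera(n); D[n]=(im,c); cv2.imwrite(f"pics/{n}0.png",im[...,::-1]); print(n,c)
pickle.dump(D,open("d0.pkl","wb"))
E
```

```text
pics
{'time': np.float64(0.0), 'qpos': array([ 1.03 ,  0.313,  1.498,  0.   ,  1.331, -0.223]), 'joint_velocities': array([-0.   ,  0.   , -0.002, -0.001,  0.002, -0.001]), 'joint_efforts': array([-1.0000e-03, -4.1226e+01, -2.5974e+01, -0.0000e+00,  4.0000e-03,
       -0.0000e+00]), 'position': array([0.164, 0.498, 0.231]), 'ee_rot': array([ 0.158,  0.987, -0.001, -0.   ]), 'ft_force': array([-0.569, -0.537, -0.284]), 'torque': array([-0.029, -0.037,  0.019]), 'grip_force': np.float64(0.0), 'grip_width': np.float64(0.085)}
top {'fx': 402.3676246370919, 'fy': 402.3676246370919, 'cx': 316.31796507665626, 'cy': 198.81779339368748, 'dist_coeffs': array([-0.00759736,  0.        ,  0.        ,  0.        ,  0.        ]), 'R': array([[-0.00315721, -0.999923  , -0.01200075],
       [-0.97993952,  0.00548508, -0.19921959],
       [ 0.19927008,  0.01113103, -0.97988139]]), 't': array([0.01393234, 0.61217605, 1.08252065])}
side {'fx': 456.76636018935244, 'fy': 456.76636018935244, 'cx': 313.76158128795004, 'cy': 195.9810453533866, 'dist_coeffs': array([-0.09302067,  0.        ,  0.        ,  0.        ,  0.        ]), 'R': array([[-0.94737613, -0.32011818,  0.00167943],
       [-0.25200135,  0.74253141, -0.62059844],
       [ 0.19741781, -0.58836337, -0.78412675]]), 't': array([0.56543661, 0.22598462, 1.53342987])}
wrist {'fx': 327.0542653101663, 'fy': 327.0542653101663, 'cx': 318.06801481017806, 'cy': 204.27984323743016, 'dist_coeffs': array([-0.04032671,  0.        ,  0.        ,  0.        ,  0.        ]), 'R': array([[ 0.31193033,  0.95010398, -0.00137984],
       [ 0.90636186, -0.29713305,  0.30036667],
       [ 0.28496957, -0.09494411, -0.95382281]]), 't': array([-0.52345329, -0.03977316,  0.37986639])}
```

View pics/top0.png

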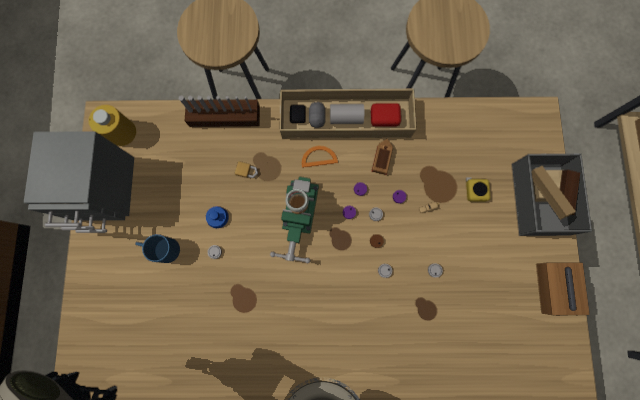

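View pics/side0.png

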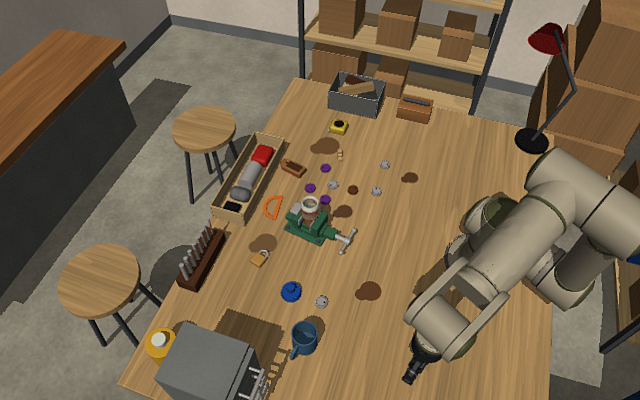

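The top view shows these disc candidates:
- Chrome: (377,215), (386,271), (436,270), (216,252).
- Look-alikes: purple (361,189), (350,213), (400,197) and brown (377,241).
- The larger brown blots look like stains or shadows.

The tube is at about (297,201), the blue cap at (217,217) and the mug at (160,249). I choose the four grey ones and will check them in one crop.

```bash
cat > h.py <<'E'
import numpy as np,cv2,pickle
def ray(c,uv):
    K=np.array([[c["fx"],0,c["cx"]],[0,c["fy"],c["cy"]],[0,0,1]])
    p=cv2.undistortPoints(np.array(uv,float).reshape(-1,1,2),K,c["dist_coeffs"])[:,0]
    R=np.array(c["R"]);o=-R.T@c["t"]
    return o,np.c_[p,np.ones(len(p))]@R
def plane(c,uv,z):
    o,d=ray(c,uv); return o+d*((z-o[2])/d[:,2])[:,None]
def proj(c,X):
    K=np.array([[c["fx"],0,c["cx"]],[0,c["fy"],c["cy"]],[0,0,1]])
    return cv2.projectPoints(np.array(X,float).reshape(-1,3),cv2.Rodrigues(np.array(c["R"]))[0],np.array(c["t"]),K,c["dist_coeffs"])[0][:,0]
def blobs(m,amin=20):
    n,l,s,ce=cv2.connectedComponentsWithStats(m.astype(np.uint8))
    return [(s[i,4],ce[i],s[i,:4]) for i in range(1,n) if s[i,4]>=amin]
E
python3 - <<'E'
from h import *
D=pickle.load(open("d0.pkl","rb")); im,c=D["top"]
hsv=cv2.cvtColor(im,cv2.COLOR_RGB2HSV)
m=(hsv[...,1]<50)&(hsv[...,2]>90); m[:140]=0;m[310:]=0;m[:,:190]=0;m[:,510:]=0
for a,ce,b in blobs(m): print("grey",a,ce.round(1),b,plane(c,[ce],.012).round(3))
b=(hsv[...,0]>100)&(hsv[...,0]<125)&(hsv[...,1]>150); b[:190]=0;b[240:]=0;b[:,:195]=0;b[:,:][:,240:]=0
for a,ce,bb in blobs(b): print("blue",a,ce.round(1),bb,plane(c,[ce],.025).round(3))
print("tube",plane(c,[(297,201)],.166).round(3))
print(c["R"].T@-c["t"])
cv2.imwrite("pics/topcrop.png",cv2.resize(im[140:300,190:450],None,fx=3,fy=3,interpolation=cv2.INTER_CUBIC)[...,::-1])
E
```

```text
grey 43 [253.3 171.7] [249 166   9  12] [[0.707 0.202 0.012]]
grey 338 [298.  193.4] [283 180  27  32] [[0.639 0.066 0.012]]
grey 141 [375.8 214. ] [369 208  14  13] [[ 0.576 -0.163  0.012]]
grey 163 [285.9 252.4] [270 241  25  20] [[0.465 0.1   0.012]]
grey 142 [214.  251.5] [208 245  13  14] [[0.468 0.309 0.012]]
grey 54 [302.  259.2] [294 257  15   6] [[0.445 0.054 0.012]]
grey 151 [384.7 270.4] [378 264  14  14] [[ 0.412 -0.183  0.012]]
grey 158 [434.8 270. ] [428 264  15  13] [[ 0.413 -0.326  0.012]]
blue 359 [216.6 217. ] [206 207  22  21] [[0.567 0.303 0.025]]
tube [[0.586 0.06  0.166]]
[ 0.38422552 -0.00147613  1.1828665 ]
```

View pics/topcrop.png

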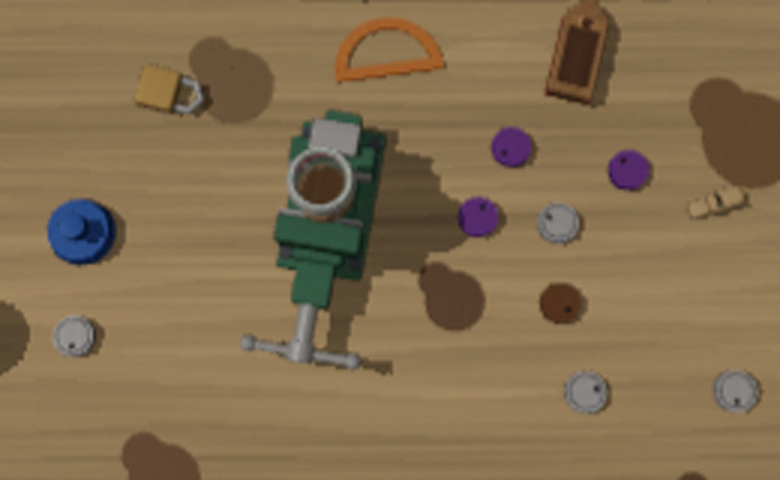

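The crop confirms four chrome discs, at top pixels (376,214), (385,270), (435,270) and (214,251). The others are purple or brown. Next I look for the red rings in the side and wrist views.

```bash
python3 - <<'E'
from h import *
D=pickle.load(open("d0.pkl","rb")); im,c=D["side"]; w,cw=D["wrist"]
a=cv2.resize(im[185:255,270:360],(600,467),interpolation=cv2.INTER_CUBIC)
b=cv2.resize(w,(200,125))
o=np.zeros((467,800,3),np.uint8); o[:,:600]=a; o[:125,600:]=b
cv2.imwrite("pics/side_crop.png",o[...,::-1])
print(proj(c,[[.586,.06,z] for z in (.104,.126,.142,.166)]).round(1))
hsv=cv2.cvtColor(im,cv2.COLOR_RGB2HSV)
r=((hsv[...,0]<6)|(hsv[...,0]>174))&(hsv[...,1]>120)
for x in blobs(r,3): print(x)
E
```

```text
[[311.2 213.4]
 [311.1 209.4]
 [311.1 206.5]
 [311.1 202.1]]
(np.int32(745), array([546.67114094,  39.35033557]), array([528,  23,  38,  32], dtype=int32))
(np.int32(322), array([262.44720497, 154.60869565]), array([251, 145,  23,  22], dtype=int32))
(np.int32(31), array([309.64516129, 212.77419355]), array([302, 210,  16,   5], dtype=int32))
```

View pics/side_crop.png

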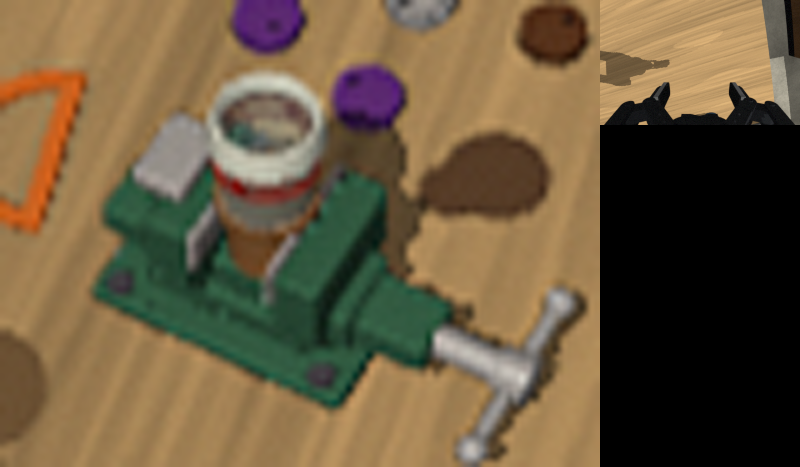

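The crop shows the red marker low on the tube in the side image at about (310,213). That is too coarse to choose between two and three discs, so I will read it with the wrist camera. First I move over the disc at (0.468, 0.309).

Request:
{"name": "send_rows", "arguments": {
  "deltas": [
    [0,0,0,0,0,-0.034,0],
    [0,0,0,0,0,-0.034,0],
    [0,0,0,0,0,-0.033,0],
    [-0.076,-0.047,0.028,0,0,0,0],
    [-0.076,-0.047,0.028,0,0,0,0],
    [-0.076,-0.047,0.028,0,0,0,0],
    [-0.076,-0.047,0.028,0,0,0,0],
    [-0.076,-0.047,0.028,0,0,0,0],
    [-0.076,-0.047,0.028,0,0,0,0],
    [-0.076,-0.047,0.028,0,0,0,0],
    [-0.076,-0.047,0.028,0,0,0,0],
    [-0.076,-0.047,0.028,0,0,0,0],
    [-0.076,-0.047,0.028,0,0,0,0],
    [0,0,0,0,0,0,0],
    [0,0,0,0,0,0,0]
  ],
  "newtons": 40
}}

```text
time: 1.65
position: [0.4679, 0.3102, 0.1188]
ee_rot: [0.001, 1.0, -0.0, -0.001]
ft_force: [0.6, -0.9, -0.1]
grip_width: 0.085
grip_force: 0.0
```

```bash
cat >> h.py <<'E'
def look(tag):
    from plant import sensors,camera,calibration
    s=sensors.state(); c=calibration("wrist"); im=camera("wrist")
    cv2.imwrite(f"pics/{tag}.png",im[...,::-1]); pickle.dump((im,c,s),open(tag+".pkl","wb"))
    from scipy.spatial.transform import Rotation as Ro
    R=Ro.from_quat(s["ee_rot"]).as_matrix()
    print("t",round(float(s["time"]),2),"pos",np.round(s["position"],4),"x",R[:,0].round(3),"z",R[:,2].round(3),"F",np.round(s["ft_force"],1),"w",s["grip_width"])
    return im,c,s,R
def togo(R,s,X):
    print("rows units to go:",(R.T@(np.array(X)-s["position"])/0.4).round(4))
E
python3 - <<'E'
from h import *
im,c,s,R=look("w1")
print(proj(c,[[.468,.309,.012]]))
hsv=cv2.cvtColor(im,cv2.COLOR_RGB2HSV)
m=(hsv[...,1]<50)&(hsv[...,2]>70)
for x in blobs(m,300): print(x, plane(c,[x[1]],.012).round(4))
E
```

```text
t 1.65 pos [0.4679 0.3102 0.1188] x [-1.     0.002  0.001] z [-0.001 -0.    -1.   ] F [ 0.6 -0.9 -0.1] w 0.08502171585394236
[[317.98115167 202.32795316]]
(np.int32(2879), array([ 26.92810003, 207.70753734]), array([  0, 174,  89,  78], dtype=int32)) [[0.4724 0.067  0.012 ]]
(np.int32(1877), array([318.86840703, 199.34043687]), array([294, 175,  50,  49], dtype=int32)) [[0.4655 0.3097 0.012 ]]
(np.int32(623), array([189.63723917, 293.35634029]), array([171, 265,  42,  56], dtype=int32)) [[0.5521 0.1954 0.012 ]]
(np.int32(625), array([446.408 , 293.1904]), array([424, 264,  42,  57], dtype=int32)) [[0.5521 0.4223 0.012 ]]
```

View pics/w1.png

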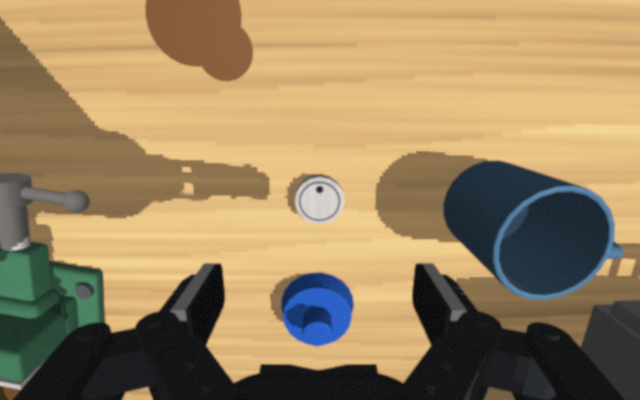

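The wrist view shows the disc at (319,199), the cap below it at (318,310), and the mug and vise clear on either side. I descend and grip.

Request:
{"name": "send_rows", "arguments": {
  "deltas": [
    [0.002,-0.002,0.08,0,0,0,0],
    [0,0,0.08,0,0,0,0],
    [0,0,0.08,0,0,0,0],
    [0,0,0.03,0,0,0,0],
    [0,0,0.017,0,0,0,0],
    [0,0,0,0,0,0,0],
    [0,0,0,0,0,0,255],
    [0,0,0,0,0,0,255],
    [0,0,0,0,0,0,255],
    [0,0,0,0,0,0,255],
    [0,0,0,0,0,0,255],
    [0,0,0,0,0,0,255]
  ],
  "newtons": 40
}}

```text
time: 2.9
position: [0.4676, 0.3099, 0.0055]
ee_rot: [0.0, 1.0, 0.0, 0.001]
ft_force: [-0.8, -1.2, 5.7]
grip_width: 0.0376
grip_force: 39.3
```

Request:
{"name": "send_rows", "arguments": {
  "deltas": [
    [0,0,-0.06,0,0,0,255],
    [0,0,-0.08,0,0,0,255],
    [0,0,-0.08,0,0,0,255],
    [-0.045,-0.075,-0.073,0,0,0,255],
    [-0.045,-0.075,-0.073,0,0,0,255],
    [-0.045,-0.075,-0.073,0,0,0,255],
    [-0.045,-0.075,-0.073,0,0,0,255],
    [-0.045,-0.075,-0.073,0,0,0,255],
    [-0.045,-0.075,-0.073,0,0,0,255],
    [0,0,0,0,0,0,255],
    [0,0,0,0,0,0,255]
  ]
}}

```text
time: 4.0
position: [0.575, 0.1295, 0.2675]
ee_rot: [0.001, 1.0, 0.0, -0.0]
ft_force: [-0.2, 0.5, -1.3]
grip_width: 0.0374
grip_force: 40.3
```

```bash
python3 - <<'E'
from h import *
im,c,s,R=look("w2")
hsv=cv2.cvtColor(im,cv2.COLOR_RGB2HSV)
print(proj(c,[[.586,.06,.166],list(s["position"])]))
m=(hsv[...,1]<45)&(hsv[...,2]>130)
for x in blobs(m,200): print(x, plane(c,[x[1]],.166).round(4))
E
```

```text
t 4.0 pos [0.575  0.1295 0.2675] x [-1.     0.002  0.   ] z [-0.  0. -1.] F [-0.2  0.5 -1.3] w 0.03735227738479166
[[232.09562042 217.40105152]
 [320.33591532 266.52739068]]
(np.int32(1800), array([275.94333333,  59.80055556]), array([223,  36, 109,  62], dtype=int32)) [[0.4702 0.0993 0.166 ]]
(np.int32(309), array([ 88.58899676, 175.20064725]), array([ 74, 169,  32,  14], dtype=int32)) [[ 0.5512 -0.05    0.166 ]]
(np.int32(2428), array([241.22940692, 223.41021417]), array([200, 182,  88,  80], dtype=int32)) [[0.5911 0.0669 0.166 ]]
(np.int32(855), array([318.01169591, 296.74152047]), array([282, 285,  73,  23], dtype=int32)) [[0.6588 0.1283 0.166 ]]
(np.int32(426), array([200.64788732, 388.93192488]), array([184, 368,  31,  32], dtype=int32)) [[0.7637 0.0138 0.166 ]]
(np.int32(424), array([ 14.2995283 , 392.59669811]), array([  0, 385,  32,  15], dtype=int32)) [[ 0.7769 -0.1828  0.166 ]]
```

View pics/w2.png

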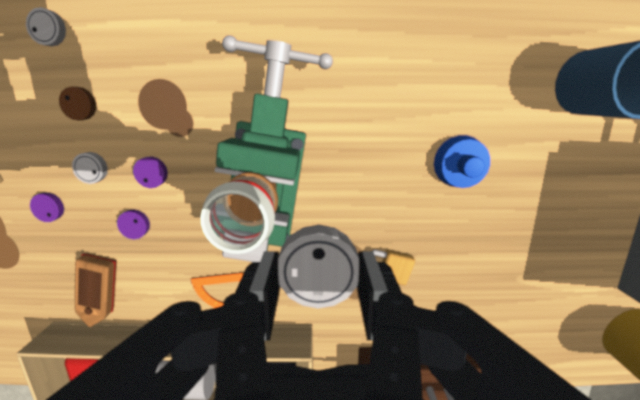

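The view shows the disc held at (318,265) and the white mouth rim near (237,218). I fit the mouth circle from the rim's far-side silhouette.

```bash
cat >> h.py <<'E'
def mouth(im,c,guess,z=.166,show=True):
    """fit 54 mm rim circle to the silhouette on the side away from the camera"""
    from scipy.optimize import least_squares
    hsv=cv2.cvtColor(im,cv2.COLOR_RGB2HSV); W=((hsv[...,1]<45)&(hsv[...,2]>130)).astype(np.float32)
    cam=-np.array(c["R"]).T@c["t"]; g=np.array(guess,float)
    for it in range(3):
        a0=np.arctan2(*(g-cam[:2])[::-1]); P=[];Q=[]
        rs=np.arange(.019,.036,.0002)
        for a in a0+np.deg2rad(np.arange(-80,81,5)):
            X=np.c_[g[0]+rs*np.cos(a),g[1]+rs*np.sin(a),0*rs+z]; uv=proj(c,X).astype(np.float32)
            v=cv2.remap(W,uv[None,:,0],uv[None,:,1],cv2.INTER_LINEAR)[0]>.5
            if v.any() and not v[-1]: P.append(X[np.nonzero(v)[0].max(),:2])
        P=np.array(P)
        f=least_squares(lambda p:np.hypot(*(P-p).T)-.027,g,loss="soft_l1",f_scale=.0007); g=f.x
        r=np.hypot(*(P-g).T)-.027
    if show: print("mouth",g.round(4),len(P),"resid mm",(r*1e3).round(1))
    return g
E
python3 - <<'E'
from h import *
im,c,s=pickle.load(open("w2.pkl","rb"))
g=mouth(im,c,[.588,.063])
hsv=cv2.cvtColor(im,cv2.COLOR_RGB2HSV)
# second measure: the inner bore edge near the camera
D=pickle.load(open("d0.pkl","rb")); mouth(*D["top"],[.588,.063])
# disc in the hand: circle centre on its top plane
x=cv2.HoughCircles(cv2.medianBlur(im[...,1],5)[220:320,260:380],cv2.HOUGH_GRADIENT,1,50,param1=80,param2=15,minRadius=32,maxRadius=44)
print(x)
print(proj(c,[s["position"]+[0,0,dz] for dz in(-.002,.008)]))
E
```

```text
mouth [0.5961 0.0644] 33 resid mm [ 5.   4.4  3.8  3.6  2.8  2.5  1.9  1.6  1.  -0.  -0.7 -1.2 -1.4 -2.1
 -2.7 -3.  -1.3  1.  -0.2 -0.1 -1.  -0.4 -0.9  0.  -0.   1.3  2.2  3.6
  5.   4.7  2.9  1.2  1.2]
mouth [0.5917 0.0627] 17 resid mm [ 0.3 -0.5 -0.5  4.4  3.  -0.8 -0.7 -0.5 -0.3  0.5 -0.7  0.5  0.5  0.1
 -0.2 -0.2 -0. ]
[[[58.5 45.5 41.2]]]
[[320.30916051 264.57803693]
 [320.44953675 274.80919001]]
```

```bash
python3 - <<'E'
from h import *
im,c,s=pickle.load(open("w2.pkl","rb"))
hsv=cv2.cvtColor(im,cv2.COLOR_RGB2HSV)
W=(hsv[...,1]<40)&(hsv[...,2]>170)
n,l,st,ce=cv2.connectedComponentsWithStats(W.astype(np.uint8))
i=[k for k in range(1,n) if 195<ce[k][0]<290 and 180<ce[k][1]<260 and st[k,4]>300]; print(st[i],ce[i])
print(im[244:266:2,236].tolist()); print(im[216,194:216:2].tolist())
M=(l==i[0]).astype(np.uint8)
cs,h=cv2.findContours(M,cv2.RETR_CCOMP,cv2.CHAIN_APPROX_NONE)
for k,ct in enumerate(cs):
    if len(ct)>40:
        e=cv2.fitEllipse(ct); print(len(ct),h[0][k],e,plane(c,[e[0]],.166).round(4))
E
```

```text
[[ 201  188   86   74 1583]] [[243.05243209 233.33607075]]
[[167, 160, 154], [184, 184, 171], [183, 185, 171], [227, 230, 220], [243, 245, 238], [224, 221, 216], [217, 209, 206], [213, 196, 181], [231, 196, 142], [228, 190, 130], [229, 190, 129]]
[[159, 128, 87], [142, 114, 77], [143, 116, 80], [196, 187, 163], [247, 248, 241], [241, 242, 232], [231, 231, 221], [222, 219, 204], [151, 124, 120], [107, 107, 101], [129, 97, 92]]
309 [-1 -1 -1 -1] ((239.4757843017578, 221.20933532714844), (67.03704071044922, 75.0520248413086), 130.28575134277344) [[0.5892 0.0657 0.166 ]]
```

```bash
sed -i 's/W=((hsv\[...,1\]<45)&(hsv\[...,2\]>130)).astype/W=(im.min(2)>thr).astype/; s/z=.166,show=True/z=.166,show=True,thr=110,span=80/; s/np.arange(-80,81,5)/np.arange(-span,span+1,5)/; s/.036,.0002/.031,.0002/; s/if v.any() and not v\[-1\]/if v.any()/' h.py; python3 - <<'E'
from h import *
im,c,s=pickle.load(open("w2.pkl","rb"))
for t in (195,210): 
  for sp in (60,85): mouth(im,c,[.59,.064],thr=t,span=sp)
D=pickle.load(open("d0.pkl","rb")); mouth(*D["top"],[.59,.063],thr=120)
E
```

```text
mouth [0.5947 0.0641] 25 resid mm [ 3.1  2.5  2.1  1.6  1.   0.8 -0.1 -0.5 -0.8 -1.2 -1.3 -1.7 -2.4 -0.6
  0.1  0.3 -0.6 -0.2 -0.5  0.1  0.4  1.6  2.4  3.1  3.3]
mouth [0.5945 0.0633] 35 resid mm [ 3.7  2.9  3.1  2.6  2.4  2.4  1.8  1.3  0.9  0.3  0.1 -0.5 -1.1 -1.3
 -1.3 -1.9 -2.1 -2.3 -0.7  0.2  0.  -0.4 -0.8 -0.2 -0.4  0.8  1.2  2.5
  3.5  3.7  3.7  2.9  1.5  1.3  0.3]
mouth [0.5914 0.0621] 25 resid mm [ 0.8  0.8  0.4  0.2  0.2  0.1 -0.1 -0.5 -0.1 -0.3 -0.1 -0.5 -0.5 -0.9
 -0.3  0.9  0.1  0.5  0.3  0.1  0.1 -0.5  0.   0.6  1.6]
mouth [0.5915 0.062 ] 34 resid mm [ 0.6  0.8  1.   0.8  0.8  0.8  0.4  0.2  0.2  0.  -0.2 -0.8 -0.4 -0.4
 -0.2 -0.8 -0.8 -1.  -0.4  0.8  0.   0.4  0.   0.   0.  -0.6 -0.2  0.6
  1.6  3.8  3.8  3.2  2.6 -0.6]
mouth [0.5996 0.0592] 31 resid mm [-7.3 -7.9  0.6  0.5  0.3  0.2  0.2  0.1  0.1  0.1  0.2  0.3  0.4  0.5
  0.7  0.9  0.5 -2.7 -4.4 -5.7 -5.8 -4.7 -2.4 -1.8 -0.7  0.8  1.1  0.8
  1.5  3.6  4. ]
```

```bash
python3 - <<'E'
from h import *
im,c,s=pickle.load(open("w2.pkl","rb"))
g=cv2.GaussianBlur(im[...,1],(3,3),0)
for r in((28,34),(33,37),(36,40),(39,45)):
    x=cv2.HoughCircles(g[200:340,240:400],cv2.HOUGH_GRADIENT,1,50,param1=60,param2=8,minRadius=r[0],maxRadius=r[1])
    if x is not None:
        q=x[0][0]; uv=q[:2]+[240,200]; print(r,uv,q[2],(plane(c,[uv],s["position"][2]+.0065)-s["position"]).round(4))
print(g[215:315:2,332].tolist())
E
```

```text
(28, 34) [318.5 266.5] 33.4 [[-0.0035 -0.0009  0.0065]]
(33, 37) [313.5 270.5] 36.4 [[-0.0014 -0.0032  0.0065]]
(36, 40) [318.5 263.5] 39.4 [[-0.0051 -0.0009  0.0065]]
(39, 45) [317.5 266.5] 42.1 [[-0.0035 -0.0014  0.0065]]
[184, 186, 198, 198, 190, 177, 131, 95, 94, 94, 113, 136, 127, 112, 81, 75, 109, 123, 123, 124, 124, 124, 124, 123, 123, 124, 124, 124, 123, 123, 123, 123, 123, 123, 123, 123, 123, 126, 157, 200, 206, 171, 143, 189, 210, 202, 190, 194, 196, 196]
```

```bash
python3 - <<'E'
from h import *
im,c,s=pickle.load(open("w1.pkl","rb"))
print("w1 far",plane(c,[(318.8,224)],.012)[0,0]-.02,"near",plane(c,[(318.8,174.5)],.0)[0,0]+.02)
im,c,s=pickle.load(open("w2.pkl","rb")); g=im[...,1]; p=s["position"]
print(g[216:232,318].tolist(), g[286:316,318].tolist())
z=p[2]+.0065
for v in (226,): print("near",plane(c,[(318,v)],z-.012)[0,0]+.02-p[0])
for v in (300,304,308): print("far",v,plane(c,[(318,v)],z)[0,0]-.02-p[0])
E
```

```text
w1 far 0.46648898075963685 near 0.4679498345925237
[182, 184, 191, 198, 202, 201, 188, 171, 138, 102, 86, 82, 82, 83, 83, 90] [121, 120, 121, 122, 132, 150, 164, 174, 185, 196, 204, 209, 207, 195, 168, 138, 141, 177, 202, 209, 209, 205, 201, 197, 195, 198, 195, 195, 193, 192]
near 0.0009685392576366247
far 300 -0.0053985517831522944
far 304 -0.003140297696807459
far 308 -0.0008603713225435738
```

Both estimates put the disc centred on the tool. The wrist and top fits agree on the mouth at about (0.5915, 0.0625). I move over it and lower.

Request:
{"name": "send_rows", "arguments": {
  "deltas": [
    [-0.0215,-0.083,0,0,0,0,255],
    [-0.021,-0.083,0,0,0,0,255],
    [0,0,0.05,0,0,0,255],
    [0,0,0.06,0,0,0,255],
    [0,0,0.06,0,0,0,255],
    [0,0,0.04,0,0,0,255],
    [0,0,0.02,0,0,0,255],
    [0,0,0.017,0,0,0,255],
    [0,0,0,0,0,0,255],
    [0,0,0,0,0,0,255]
  ]
}}

```text
time: 5.05
position: [0.5922, 0.0635, 0.1695]
ee_rot: [0.0, 1.0, -0.0, 0.0]
ft_force: [0.5, 0.1, -0.6]
grip_width: 0.0374
grip_force: 40.4
```

Request:
{"name": "send_rows", "arguments": {
  "deltas": [
    [0,0,0.004,0,0,0,255],
    [0,0,0.004,0,0,0,255],
    [0,0,0,0,0,0,255],
    [0,0,0,0,0,0,90],
    [0,0,0,0,0,0,90],
    [0,0,0,0,0,0,90],
    [0,0,-0.05,0,0,0,90],
    [0,0,-0.1,0,0,0,90],
    [0,0,-0.1,0,0,0,90],
    [0,0,-0.02,0,0,0,90],
    [0,0,0,0,0,0,0],
    [0,0,0,0,0,0,0]
  ]
}}

```text
time: 6.25
position: [0.5917, 0.0633, 0.2722]
ee_rot: [0.0, 1.0, 0.0, -0.001]
ft_force: [0.0, -0.1, 0.3]
grip_width: 0.0817
grip_force: 0.0
```

```bash
python3 - <<'E'
from h import *
im,c,s,R=look("w3")
hsv=cv2.cvtColor(im,cv2.COLOR_RGB2HSV)
p=proj(c,[[.5915,.0625,z] for z in(.166,.116,.104)]);print(p)
m=(hsv[...,1]<60)&(hsv[...,2]>70)
for x in blobs(m,150): print(x[0],x[1].round(1),x[2],plane(c,[x[1]],.012).round(3))
u,v=p[0].astype(int); cr=im[max(v-90,0):v+90,u-90:u+90]
cv2.imwrite("pics/w3c.png",np.hstack([cv2.resize(cr,None,fx=3,fy=3)[:540,:540]])[...,::-1])
E
```

```text
t 6.25 pos [0.5917 0.0633 0.2722] x [-1.     0.001  0.002] z [-0.002  0.    -1.   ] F [ 0.  -0.1  0.3] w 0.0816744467661657
[[318.40964185 202.39271334]
 [318.36023854 186.85770067]
 [318.35057138 183.82015968]]
954 [101.2  12.8] [82  0 39 29] [[ 0.416 -0.181  0.012]]
1967 [339.4  43.3] [287  19 109  63] [[0.451 0.086 0.012]]
852 [139.3 153.5] [123 138  34  32] [[ 0.575 -0.161  0.012]]
157 [294.1 153.8] [282 149  28  11] [[0.576 0.033 0.012]]
152 [346.6 162.9] [333 158  27  10] [[0.587 0.098 0.012]]
4355 [314.  200.2] [276 160  77  87] [[0.636 0.057 0.012]]
866 [432.7 277.9] [411 237  45  81] [[0.749 0.223 0.012]]
603 [198.3 290.5] [181 262  39  56] [[ 0.77  -0.108  0.012]]
917 [240.1 362.4] [217 350  41  32] [[ 0.897 -0.058  0.012]]
501 [282.4 357.1] [265 350  35  17] [[0.886 0.008 0.012]]
710 [ 14.6 386.2] [  0 375  38  25] [[ 0.959 -0.444  0.012]]
750 [623.3 386.3] [598 375  42  25] [[0.96  0.572 0.012]]
```

View pics/w3c.png

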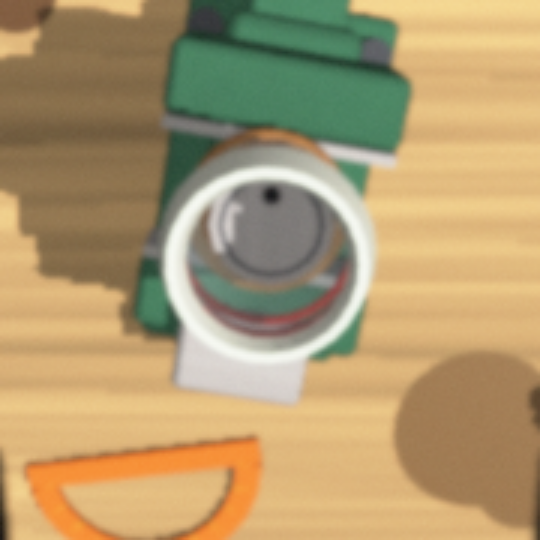

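The disc lies flat on the tube floor, and the mouth centre falls within about 1 mm of the prediction. With the hand empty I tilt to view the marker from the side.

Request:
{"name": "send_rows", "arguments": {
  "deltas": [
    [0.072,0,0.04,0,0,0,0],
    [0.072,0,0.04,0,0,0,0],
    [0.071,0,0.04,0,0,0,0],
    [0,0,0,0,-0.0445,0,0],
    [0,0,0,0,-0.0445,0,0],
    [0,0,0,0,-0.0445,0,0],
    [0,0,0,0,-0.0445,0,0],
    [0,0,0,0,-0.0445,0,0],
    [0,0,0,0,0,0,0],
    [0,0,0,0,0,0,0]
  ]
}}

```text
time: 7.3
position: [0.506, 0.0634, 0.2253]
ee_rot: [0.0, 0.94, 0.0, 0.341]
ft_force: [0.2, 0.1, -0.2]
grip_width: 0.0854
grip_force: 0.0
```

```bash
python3 - <<'E'
from h import *
im,c,s,R=look("w4")
zs=np.array([.104,.116,.126,.134,.142,.166])
p=proj(c,[[.591,.0625,z] for z in zs]);print(p.round(1))
u,v=p[3].astype(int); y0=v-70;x0=u-70; print("crop origin",x0,y0)
cv2.imwrite("pics/w4c.png",cv2.resize(im[y0:y0+140,x0:x0+140],(560,560),interpolation=cv2.INTER_CUBIC)[...,::-1])
hsv=cv2.cvtColor(im,cv2.COLOR_RGB2HSV)
red=((hsv[...,0]<7)|(hsv[...,0]>172))&(hsv[...,1]>110)
col=red[y0:y0+140,u-8:u+9].sum(1); print([(y0+i,int(n)) for i,n in enumerate(col) if n])
E
```

```text
t 7.3 pos [0.506  0.0634 0.2253] x [-0.768  0.001 -0.64 ] z [ 0.64   0.    -0.768] F [ 0.2  0.1 -0.2] w 0.08538498074360312
[[318.2 175.7]
 [318.2 186.5]
 [318.2 195.8]
 [318.2 203.6]
 [318.2 211.5]
 [318.2 237. ]]
crop origin 248 133
[(np.int64(184), 4), (np.int64(185), 17), (np.int64(186), 17), (np.int64(187), 4), (np.int64(197), 12), (np.int64(198), 17), (np.int64(199), 14)]
```

View pics/w4c.png

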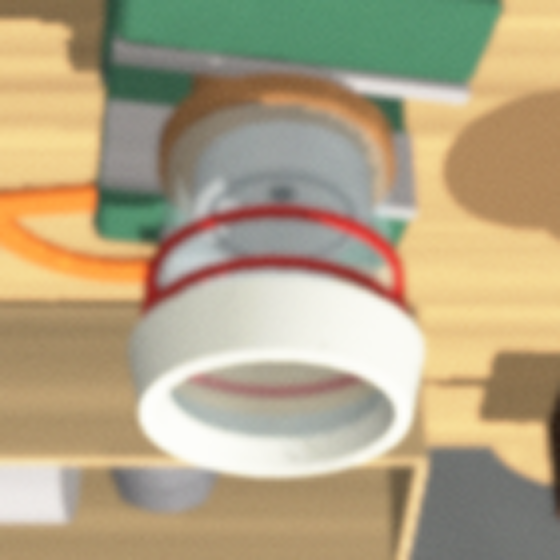

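The rings' near arcs are at v=185.5 and v=198 on column 318, with the mouth below them because the picture is inverted. I convert these to heights.

```bash
python3 - <<'E'
from h import *
im,c,s=pickle.load(open("w4.pkl","rb"))
o,d=ray(c,[(318,185.5),(318,198.2)])
for r in (.025,.0265,.028):
    k=(.591-r-o[0])/d[:,0]; z=o[2]+k*d[:,2]; print(r,z.round(4),"spacing",np.diff(z),"mid above floor",z.mean()-.104)
# ring width -> radius; rim near/far check of mouth height
hsv=cv2.cvtColor(im,cv2.COLOR_RGB2HSV)
red=((hsv[...,0]<7)|(hsv[...,0]>172))&(hsv[...,1]>110)
for x in blobs(red[133:273,248:388],20): print(x)
cam=o; D=np.hypot(.591-o[0],.134-o[2]); print("px/mm",327/D/1e3)
o2,d2=ray(c,[(318,133+352/4)]);  # near rim inner/outer edge at mouth
for r in(.024,.027): 
    k=(.591-r-o2[0])/d2[:,0]; print("rim z",o2[2]+k*d2[:,2])
k=(.591+.027-o2[0]);_,d3=ray(c,[(318,133+474/4)]); print("far rim z",o2[2]+k/d3[:,0]*d3[:,2])
E
```

```text
0.025 [0.1331 0.1452] spacing [0.01212037] mid above floor 0.03512602810753186
0.0265 [0.1342 0.1462] spacing [0.01203393] mid above floor 0.036171917760772734
0.028 [0.1352 0.1472] spacing [0.01194749] mid above floor 0.03721780741401372
(np.int32(361), array([70.15789474, 62.75069252]), array([36, 51, 65, 27], dtype=int32))
px/mm 1.1677616027009785
rim z [0.1649034]
rim z [0.16661933]
far rim z [0.16637672]
```

The band is about 30 to 44 mm above the floor, with its middle at about 36–37 mm, so three discs (36 mm) are right. I go to disc 2 at (0.412, −0.183).

Request:
{"name": "send_rows", "arguments": {
  "deltas": [
    [0,0,0,0,0.0445,0,0],
    [0,0,0,0,0.0445,0,0],
    [0,0,0,0,0.0445,0,0],
    [0,0,0,0,0.0445,0,0],
    [0,0,0,0,0.0445,0,0],
    [0.0336,-0.0886,0.0375,0,0,0,0],
    [0.0336,-0.0886,0.0375,0,0,0,0],
    [0.0336,-0.0886,0.0375,0,0,0,0],
    [0.0336,-0.0886,0.0375,0,0,0,0],
    [0.0336,-0.0886,0.0375,0,0,0,0],
    [0.0336,-0.0886,0.0375,0,0,0,0],
    [0.0336,-0.0886,0.0375,0,0,0,0],
    [0,0,0,0,0,0,0],
    [0,0,0,0,0,0,0]
  ]
}}

```text
time: 8.75
position: [0.4121, -0.1857, 0.1208]
ee_rot: [0.001, 1.0, 0.0, -0.001]
ft_force: [0.2, -1.5, -0.1]
grip_width: 0.085
grip_force: 0.0
```

```bash
cat >> h.py <<'E'
def disc(im,c,guess):
    hsv=cv2.cvtColor(im,cv2.COLOR_RGB2HSV); m=(hsv[...,1]<50)&(hsv[...,2]>70)
    p=proj(c,[[*guess,.012]])[0]
    a,ce,b=min(blobs(m,300),key=lambda x:np.hypot(*(x[1]-p)))
    x=(plane(c,[(ce[0],b[1]+b[3])],.012)[0,0]-.02+plane(c,[(ce[0],b[1])],0)[0,0]+.02)/2
    y=plane(c,[ce],.008)[0,1]; print("disc",a,ce.round(1),b,"xy",round(x,4),round(y,4)); return x,y
E
python3 - <<'E'
from h import *
im,c,s,R=look("w5"); x,y=disc(im,c,[.412,-.183]); togo(R,s,[x,y,.0035])
print(im[int(proj(c,[[x,y,.012]])[0,1]),int(proj(c,[[x,y,.012]])[0,0])])
E
```

```text
t 8.75 pos [ 0.4121 -0.1857  0.1208] x [-1.     0.003  0.002] z [-0.002  0.    -1.   ] F [ 0.2 -1.5 -0.1] w 0.0850253429222227
disc 1839 [321.  199.1] [297 176  49  48] xy 0.4126 -0.1844
rows units to go: [-0.0017  0.0032  0.2934]
[190 184 183]
```

Request:
{"name": "send_rows", "arguments": {
  "deltas": [
    [-0.0015,0.003,0.08,0,0,0,0],
    [0,0,0.08,0,0,0,0],
    [0,0,0.08,0,0,0,0],
    [0,0,0.035,0,0,0,0],
    [0,0,0.018,0,0,0,0],
    [0,0,0,0,0,0,0],
    [0,0,0,0,0,0,255],
    [0,0,0,0,0,0,255],
    [0,0,0,0,0,0,255],
    [0,0,0,0,0,0,255],
    [0,0,0,0,0,0,255],
    [0,0,0,0,0,0,255]
  ],
  "newtons": 40
}}

```text
time: 10.0
position: [0.4128, -0.1838, 0.0044]
ee_rot: [0.0, 1.0, -0.0, 0.001]
ft_force: [-0.9, 1.8, 7.6]
grip_width: 0.0375
grip_force: 39.2
```

Request:
{"name": "send_rows", "arguments": {
  "deltas": [
    [0,0,-0.06,0,0,0,255],
    [0,0,-0.1,0,0,0,255],
    [0,0,-0.1,0,0,0,255],
    [0,0,-0.1,0,0,0,255],
    [-0.045,0.062,-0.018,0,0,0,255],
    [-0.056,0.077,-0.018,0,0,0,255],
    [-0.056,0.077,-0.018,0,0,0,255],
    [-0.056,0.077,-0.018,0,0,0,255],
    [-0.056,0.077,-0.018,0,0,0,255],
    [-0.056,0.077,-0.018,0,0,0,255],
    [-0.056,0.077,0,0,0,0,255],
    [-0.056,0.077,0,0,0,0,255],
    [0,0,0,0,0,0,255],
    [0,0,0,0,0,0,255]
  ]
}}

```text
time: 11.4
position: [0.5871, 0.0571, 0.1904]
ee_rot: [-0.0, 1.0, -0.0, -0.0]
ft_force: [-0.8, -0.0, -1.7]
grip_width: 0.0376
grip_force: 40.5
```

```bash
python3 - <<'E'
from h import *
im,c,s,R=look("w6"); togo(R,s,[.5915,.063,.166])
E
```

```text
t 11.4 pos [0.5871 0.0571 0.1904] x [-1.    -0.001  0.001] z [-0.001 -0.    -1.   ] F [-0.8 -0.  -1.7] w 0.037551144169972496
rows units to go: [-0.011   0.0147  0.061 ]
```

Request:
{"name": "send_rows", "arguments": {
  "deltas": [
    [-0.011,0.0147,0,0,0,0,255],
    [0,0,0.03,0,0,0,255],
    [0,0,0.015,0,0,0,255],
    [0,0,0.01,0,0,0,255],
    [0,0,0.006,0,0,0,255],
    [0,0,0,0,0,0,255],
    [0,0,0,0,0,0,255]
  ]
}}

```text
time: 12.15
position: [0.5918, 0.0626, 0.1665]
ee_rot: [0.0, 1.0, -0.0, 0.0]
ft_force: [0.0, 1.0, -0.3]
grip_width: 0.0375
grip_force: 40.5
```

Request:
{"name": "send_rows", "arguments": {
  "deltas": [
    [0,0,0,0,0,0,90],
    [0,0,0,0,0,0,90],
    [0,0,0,0,0,0,90],
    [0,0,-0.05,0,0,0,90],
    [0,0,-0.1,0,0,0,90],
    [0,0,-0.1,0,0,0,0],
    [0.04,-0.07,0,0,0,0,0],
    [0.045,-0.1,0,0,0,0,0],
    [0.045,-0.1,0,0,0,0,0],
    [0.045,-0.1,0,0,0,0,0],
    [0.045,-0.1,0,0,0,0,0],
    [0.045,-0.1,0.0,0,0,0,0],
    [0.045,-0.1,0.05,0,0,0,0],
    [0.045,-0.1,0.05,0,0,0,0],
    [0.045,-0.1,0.05,0,0,0,0],
    [0.045,-0.1,0.05,0,0,0,0],
    [0,0,0.08,0,0,0,0],
    [0,0,0.08,0,0,0,0],
    [0,0,0,0,0,0,0],
    [0,0,0,0,0,0,0]
  ]
}}

```text
time: 14.15
position: [0.4139, -0.3254, 0.1233]
ee_rot: [0.0, 1.0, -0.0, 0.0]
ft_force: [0.4, -0.9, 0.0]
grip_width: 0.0853
grip_force: 0.0
```

```bash
python3 - <<'E'
from h import *
im,c,s,R=look("w7"); x,y=disc(im,c,[.412,-.326]); togo(R,s,[x,y,.0035])
E
```

```text
t 14.15 pos [ 0.4139 -0.3254  0.1233] x [-1.  0. -0.] z [ 0. -0. -1.] F [ 0.4 -0.9  0. ] w 0.08527585027439384
disc 1818 [316.1 196.4] [292 173  49  48] xy 0.4127 -0.3282
rows units to go: [ 0.003  -0.0068  0.2994]
```

Request:
{"name": "send_rows", "arguments": {
  "deltas": [
    [0.003,-0.007,0.08,0,0,0,0],
    [0,0,0.08,0,0,0,0],
    [0,0,0.08,0,0,0,0],
    [0,0,0.04,0,0,0,0],
    [0,0,0.018,0,0,0,0],
    [0,0,0,0,0,0,0],
    [0,0,0,0,0,0,255],
    [0,0,0,0,0,0,255],
    [0,0,0,0,0,0,255],
    [0,0,0,0,0,0,255],
    [0,0,0,0,0,0,255],
    [0,0,0,0,0,0,255]
  ],
  "newtons": 40
}}

```text
time: 15.4
position: [0.4127, -0.3284, 0.0041]
ee_rot: [0.0, 1.0, -0.001, 0.0]
ft_force: [-0.2, 1.0, 7.0]
grip_width: 0.0376
grip_force: 39.3
```

Request:
{"name": "send_rows", "arguments": {
  "deltas": [
    [0,0,-0.06,0,0,0,255],
    [0,0,-0.1,0,0,0,255],
    [0,0,-0.1,0,0,0,255],
    [0,0,-0.1,0,0,0,255],
    [-0.044,0.096,-0.02,0,0,0,255],
    [-0.044,0.096,-0.02,0,0,0,255],
    [-0.044,0.096,-0.02,0,0,0,255],
    [-0.044,0.096,-0.02,0,0,0,255],
    [-0.044,0.096,-0.02,0,0,0,255],
    [-0.044,0.096,-0.01,0,0,0,255],
    [-0.044,0.096,0,0,0,0,255],
    [-0.044,0.096,0,0,0,0,255],
    [-0.044,0.096,0,0,0,0,255],
    [-0.044,0.096,0,0,0,0,255],
    [0,0,0,0,0,0,255],
    [0,0,0,0,0,0,255]
  ]
}}

```text
time: 17.0
position: [0.5884, 0.0564, 0.1909]
ee_rot: [-0.001, 1.0, -0.0, -0.0]
ft_force: [0.4, -1.4, -1.1]
grip_width: 0.0374
grip_force: 40.5
```

```bash
python3 - <<'E'
from h import *
im,c,s,R=look("w8"); togo(R,s,[.5915,.063,.166])
E
```

```text
t 17.0 pos [0.5884 0.0564 0.1909] x [-1.    -0.001  0.001] z [-0.001 -0.    -1.   ] F [ 0.4 -1.4 -1.1] w 0.037406783591261365
rows units to go: [-0.0078  0.0164  0.0622]
```

Request:
{"name": "send_rows", "arguments": {
  "deltas": [
    [-0.008,0.0164,0,0,0,0,255],
    [0,0,0.03,0,0,0,255],
    [0,0,0.015,0,0,0,255],
    [0,0,0.01,0,0,0,255],
    [0,0,0.006,0,0,0,255],
    [0,0,0,0,0,0,255],
    [0,0,0,0,0,0,255]
  ]
}}

```text
time: 17.75
position: [0.5919, 0.0624, 0.1669]
ee_rot: [0.0, 1.0, -0.0, 0.0]
ft_force: [-0.7, -0.6, -1.4]
grip_width: 0.0378
grip_force: 40.5
```

Request:
{"name": "send_rows", "arguments": {
  "deltas": [
    [0,0,0,0,0,0,90],
    [0,0,0,0,0,0,90],
    [0,0,0,0,0,0,90],
    [0,0,-0.05,0,0,0,90],
    [0,0,-0.1,0,0,0,90],
    [0,0,-0.1,0,0,0,0],
    [0.072,0,0.04,0,0,0,0],
    [0.072,0,0.04,0,0,0,0],
    [0.071,0,0.04,0,0,0,0],
    [0,0,0,0,-0.0445,0,0],
    [0,0,0,0,-0.0445,0,0],
    [0,0,0,0,-0.0445,0,0],
    [0,0,0,0,-0.0445,0,0],
    [0,0,0,0,-0.0445,0,0],
    [0,0,0,0,0,0,0],
    [0,0,0,0,0,0,0]
  ]
}}

```text
time: 19.35
position: [0.5061, 0.0625, 0.2193]
ee_rot: [0.0, 0.94, 0.0, 0.341]
ft_force: [0.3, 0.3, 0.2]
grip_width: 0.0853
grip_force: 0.0
```

```bash
python3 - <<'E'
from h import *
im,c,s,R=look("w9")
u,v=proj(c,[[.591,.0625,.134]])[0].astype(int); y0=v-70;x0=u-70; print("crop origin",x0,y0)
print("disc top near edges at z=.140,.128",proj(c,[[.571,.0625,.140],[.571,.0625,.128],[.571,.0625,.116],[.611,.0625,.14]]).round(1)-[x0,y0])
cv2.imwrite("pics/w9c.png",cv2.resize(im[y0:y0+140,x0:x0+140],(560,560),interpolation=cv2.INTER_CUBIC)[...,::-1])
E
```

```text
t 19.35 pos [0.5061 0.0625 0.2193] x [-0.767  0.    -0.642] z [ 0.642  0.    -0.767] F [0.3 0.3 0.2] w 0.08528169663167764
crop origin 249 139
disc top near edges at z=.140,.128 [[70.3 63.3]
 [70.3 50.8]
 [70.2 38.9]
 [70.1 87.8]]
```

View pics/w9c.png

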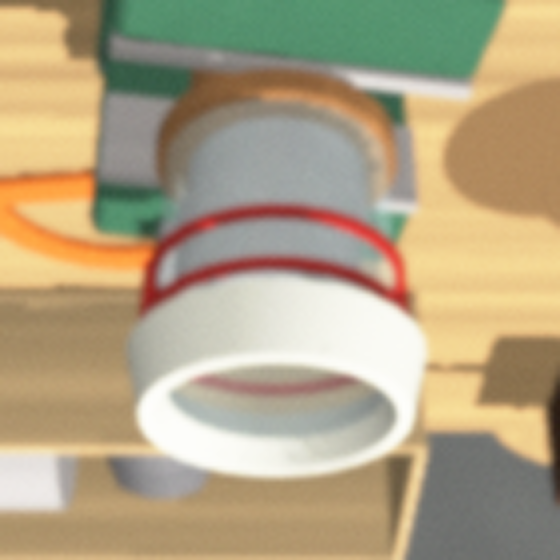

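The view shows one continuous chrome stack rising past the lower ring, near arc at crop row 212, into the gap below the upper ring at row 265. Three discs are in and flat. Next is the cap.

Request:
{"name": "send_rows", "arguments": {
  "deltas": [
    [0,0,0,0,0.0445,0,0],
    [0,0,0,0,0.0445,0,0],
    [0,0,0,0,0.0445,0,0],
    [0,0,0,0,0.0445,0,0],
    [0,0,0,0,0.0445,0,0],
    [-0.0254,0.1,0.028,0,0,0,0],
    [-0.0254,0.1,0.028,0,0,0,0],
    [-0.0254,0.1,0.028,0,0,0,0],
    [-0.0254,0.1,0.028,0,0,0,0],
    [-0.0254,0.1,0.028,0,0,0,0],
    [-0.0254,0.1,0.028,0,0,0,0],
    [0,0,0,0,0,0,0],
    [0,0,0,0,0,0,0]
  ]
}}

```text
time: 20.7
position: [0.5673, 0.3028, 0.1512]
ee_rot: [0.0, 1.0, -0.001, -0.001]
ft_force: [-0.1, -0.4, 0.0]
grip_width: 0.0852
grip_force: 0.0
```

```bash
python3 - <<'E'
from h import *
im,c,s,R=look("w10")
hsv=cv2.cvtColor(im,cv2.COLOR_RGB2HSV)
m=(hsv[...,0]>105)&(hsv[...,0]<125)&(hsv[...,1]>170)&(hsv[...,2]>60)
p=proj(c,[[.567,.303,.02]])[0]; print(p)
a,ce,b=min(blobs(m,400),key=lambda x:np.hypot(*(x[1]-p))); print(a,ce,b)
# far skirt edge may be hidden by the knob? use near bottom edge (z 0) and side edges (z .02)
print("near", plane(c,[(ce[0],b[1])],0)[0,0]+.034, "far skirt", plane(c,[(ce[0],b[1]+b[3])],.02)[0,0]-.034,"far knob",plane(c,[(ce[0],b[1]+b[3])],.042)[0,0]-.0125)
print("y",(plane(c,[(b[0],ce[1]),(b[0]+b[2],ce[1])],.018)[:,1]))
g=cv2.GaussianBlur(im[...,2],(3,3),0); u=int(ce[0]); print(b[1],g[b[1]-4:b[1]+b[3]+6:2,u].tolist())
cv2.imwrite("pics/w10c.png",cv2.resize(im[b[1]-10:b[1]+b[3]+10,b[0]-10:b[0]+b[2]+10],None,fx=4,fy=4,interpolation=cv2.INTER_CUBIC)[...,::-1]); print("org",b[0]-10,b[1]-10)
E
```

```text
t 20.7 pos [0.5673 0.3028 0.1512] x [-1.     0.     0.001] z [-0.001 -0.002 -1.   ] F [-0.1 -0.4  0. ] w 0.08524567048897984
[319.88774871 193.70511291]
3780 [324.68412698 192.17301587] [291 158  69  70]
near 0.5731194628464245 far skirt 0.5649697295738705 far knob 0.5777710428021338
y [0.27773518 0.33808627]
158 [129, 113, 106, 105, 110, 167, 204, 206, 206, 206, 206, 205, 205, 205, 199, 153, 93, 85, 125, 189, 206, 206, 205, 204, 203, 203, 202, 203, 202, 201, 201, 199, 199, 202, 203, 202, 202, 191, 147, 122]
org 281 148
```

View pics/w10c.png

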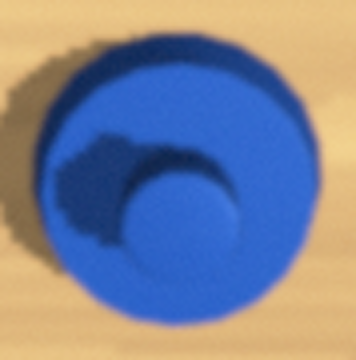

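The crop shows the cap upright. The skirt's top face is centred at image (326.5,196) and the knob top at about (326,204).

```bash
python3 - <<'E'
from h import *
from scipy.spatial.transform import Rotation as Ro
im,c,s=pickle.load(open("w10.pkl","rb")); R=Ro.from_quat(s["ee_rot"]).as_matrix()
a=plane(c,[(326.5,196.3)],.02)[0]; b=plane(c,[(326.2,203.6)],.042)[0]
print(a.round(4),b.round(4)); X=(a+b)/2; togo(R,s,[X[0],X[1],.0235])
E
```

```text
[0.5693 0.3088 0.02  ] [0.5691 0.308  0.042 ]
rows units to go: [-0.0052  0.0148  0.3192]
```

Request:
{"name": "send_rows", "arguments": {
  "deltas": [
    [-0.0052,0.0148,0.07,0,0,0,0],
    [0,0,0.09,0,0,0,0],
    [0,0,0.08,0,0,0,0],
    [0,0,0.05,0,0,0,0],
    [0,0,0.029,0,0,0,0],
    [0,0,0,0,0,0,0],
    [0,0,0,0,0,0,255],
    [0,0,0,0,0,0,255],
    [0,0,0,0,0,0,255],
    [0,0,0,0,0,0,255],
    [0,0,0,0,0,0,255],
    [0,0,0,0,0,0,255],
    [0,0,0,0,0,0,255]
  ],
  "newtons": 60
}}

```text
time: 22.05
position: [0.5693, 0.3085, 0.0247]
ee_rot: [0.0, 1.0, 0.0, 0.001]
ft_force: [-1.2, -0.9, 6.0]
grip_width: 0.0226
grip_force: 58.6
```

Request:
{"name": "send_rows", "arguments": {
  "deltas": [
    [0,0,-0.06,0,0,0,255],
    [0,0,-0.1,0,0,0,255],
    [0,0,-0.1,0,0,0,255],
    [0,0,-0.1,0,0,0,255],
    [0,0,-0.1,0,0,0,255],
    [0,-0.05,-0.04,0,0,0,255],
    [-0.0092,-0.1,0,0,0,0,255],
    [-0.0092,-0.1,0,0,0,0,255],
    [-0.0092,-0.1,0,0,0,0,255],
    [-0.0092,-0.1,0,0,0,0,255],
    [-0.0092,-0.1,0,0,0,0,255],
    [-0.0092,-0.065,0,0,0,0,255],
    [0,0,0,0,0,0,255],
    [0,0,0,0,0,0,255]
  ]
}}

```text
time: 23.45
position: [0.5908, 0.0624, 0.2237]
ee_rot: [0.001, 1.0, 0.0, -0.0]
ft_force: [0.3, 1.0, -0.6]
grip_width: 0.0225
grip_force: 58.9
```

```bash
python3 - <<'E'
from h import *
im,c,s,R=look("w11"); togo(R,s,[.5914,.0625,.182])
E
```

```text
t 23.45 pos [0.5908 0.0624 0.2237] x [-1.     0.001  0.   ] z [-0.  0. -1.] F [ 0.3  1.  -0.6] w 0.022537444983510523
rows units to go: [-0.0015  0.0002  0.1042]
```

Aligned. I lower in steps to first contact.

Request:
{"name": "send_rows", "arguments": {
  "deltas": [
    [-0.0015,0,0.03,0,0,0,255],
    [0,0,0.03,0,0,0,255],
    [0,0,0.02,0,0,0,255],
    [0,0,0.012,0,0,0,255],
    [0,0,0.01,0,0,0,255],
    [0,0,0,0,0,0,255],
    [0,0,0,0,0,0,255]
  ]
}}

```text
time: 24.2
position: [0.5916, 0.0624, 0.1833]
ee_rot: [0.0, 1.0, -0.0, 0.0]
ft_force: [-0.7, -0.2, -0.8]
grip_width: 0.0223
grip_force: 58.9
```

Request:
{"name": "send_rows", "arguments": {
  "deltas": [
    [0,0,0.008,0,0,0,255],
    [0,0,0.006,0,0,0,255],
    [0,0,0.003,0,0,0,255],
    [0,0,0,0,0,0,255],
    [0,0,0,0,0,0,255]
  ]
}}

```text
time: 24.7
position: [0.5908, 0.0622, 0.1761]
ee_rot: [0.0, 1.0, -0.0, -0.001]
ft_force: [-5.3, -1.7, 2.4]
grip_width: 0.023
grip_force: 59.0
```

Request:
{"name": "send_rows", "arguments": {
  "deltas": [
    [0.002,-0.0005,0,0,0,0,255],
    [0,0,0.003,0,0,0,255],
    [0,0,0.003,0,0,0,255],
    [0,0,0,0,0,0,255],
    [0,0,0,0,0,0,255]
  ]
}}

```text
time: 25.2
position: [0.5904, 0.0621, 0.1747]
ee_rot: [0.0, 1.0, -0.0, -0.0]
ft_force: [-7.7, -0.3, 8.9]
grip_width: 0.0225
grip_force: 59.9
```

Request:
{"name": "send_rows", "arguments": {
  "deltas": [
    [0.0025,0,0,0,0,0,255],
    [0,0,0.003,0,0,0,255],
    [0,0,0.003,0,0,0,255],
    [0,0,0,0,0,0,255],
    [0,0,0,0,0,0,255]
  ]
}}

```text
time: 25.7
position: [0.5898, 0.0621, 0.1741]
ee_rot: [0.0, 1.0, -0.0, 0.001]
ft_force: [-12.0, -2.0, 19.5]
grip_width: 0.0228
grip_force: 61.1
```

It is at the seated height (z about 0.174) with 19.5 N down and some side load. I let go, then press centrally on the knob top with closed fingers to level it.

Request:
{"name": "send_rows", "arguments": {
  "deltas": [
    [0,0,0,0,0,0,120],
    [0,0,0,0,0,0,90],
    [0,0,0,0,0,0,60],
    [0,0,-0.05,0,0,0,60],
    [0,0,-0.09,0,0,0,60],
    [0,0,-0.09,0,0,0,60],
    [0,0,0,0,0,0,60]
  ]
}}

```text
time: 26.4
position: [0.5913, 0.0622, 0.2683]
ee_rot: [0.0, 1.0, -0.0, 0.005]
ft_force: [0.4, 0.1, -0.4]
grip_width: 0.0653
grip_force: 0.0
```

```bash
cat > cap.py <<'E'
from h import *
import sys
im,c,s,R=look(sys.argv[1])
from scipy.spatial.transform import Rotation
hsv=cv2.cvtColor(im,cv2.COLOR_RGB2HSV)
m=((hsv[...,0]>105)&(hsv[...,0]<125)&(hsv[...,1]>150)&(hsv[...,2]>50)).astype(np.uint8)
p=proj(c,[[.5905,.062,.17],[.5905,.062,.192]]); print("pred skirt top, knob top",p.round(1))
a,ce,b=min(blobs(m,400),key=lambda x:np.hypot(*(x[1]-p[0]))); print(a,ce.round(1),b)
# predicted silhouettes for a level, seated cap
t=np.linspace(0,2*np.pi,73); S=[]
for r,z in((.034,.150),(.034,.170),(.0125,.170),(.0125,.192)): S.append(proj(c,np.c_[.5905+r*np.cos(t),.062+r*np.sin(t),0*t+z]))
A=np.vstack(S); print("pred bbox",A.min(0).round(1),(A.max(0)-A.min(0)).round(1))
x0,y0=b[0]-12,b[1]-12; cr=cv2.resize(im[y0:b[1]+b[3]+12,x0:b[0]+b[2]+12],None,fx=4,fy=4,interpolation=cv2.INTER_CUBIC)
cv2.imwrite(f"pics/{sys.argv[1]}c.png",cr[...,::-1]); print("org",x0,y0,cr.shape)
E
python3 cap.py w12
```

```text
t 26.4 pos [0.5913 0.0622 0.2683] x [-1.     0.    -0.009] z [ 0.009 -0.001 -1.   ] F [ 0.4  0.1 -0.4] w 0.065274128579572
pred skirt top, knob top [[319.4 203.2]
 [319.5 212.7]]
4963 [317.8 196.3] [279 157  79  80]
pred bbox [275.4 155. ] [88.  88.4]
org 267 145 (416, 412, 3)
```

Request:
{"name": "send_rows", "arguments": {
  "deltas": [
    [0.001,0,0,0,0,0,255],
    [0,0,0,0,0,0,255],
    [0,0,0.02,0,0,0,255],
    [0,0,0.05,0,0,0,255],
    [0,0,0.05,0,0,0,255],
    [0,0,0.04,0,0,0,255],
    [0,0,0,0,0,0,255],
    [0,0,0,0,0,0,255]
  ],
  "newtons": 40
}}

```text
time: 27.25
position: [0.5892, 0.0622, 0.1993]
ee_rot: [0.0, 1.0, 0.0, -0.0]
ft_force: [-0.1, 0.8, 0.9]
grip_width: -0.0003
grip_force: 0.0
```

Request:
{"name": "send_rows", "arguments": {
  "deltas": [
    [-0.003,0,0.01,0,0,0,255],
    [0,0,0.006,0,0,0,255],
    [0,0,0.003,0,0,0,255],
    [0,0,0.002,0,0,0,255],
    [0,0,0,0,0,0,255],
    [0,0,0,0,0,0,255]
  ]
}}

```text
time: 27.85
position: [0.5906, 0.0622, 0.1922]
ee_rot: [0.0, 1.0, -0.0, 0.001]
ft_force: [-2.7, 0.8, 6.0]
grip_width: 0.0
grip_force: 2.9
```

Request:
{"name": "send_rows", "arguments": {
  "deltas": [
    [0,0,0.003,0,0,0,255],
    [0,0,0.003,0,0,0,255],
    [0,0,0.001,0,0,0,255],
    [0,0,0,0,0,0,255],
    [0,0,0,0,0,0,255]
  ]
}}

```text
time: 28.35
position: [0.5906, 0.0622, 0.192]
ee_rot: [0.0, 1.0, -0.0, 0.002]
ft_force: [-10.5, -0.9, 22.0]
grip_width: -0.0002
grip_force: 11.2
```

The knob top is stiff at z=0.192, exactly the seated height, under 22 N. I retreat and check.

Request:
{"name": "send_rows", "arguments": {
  "deltas": [
    [0,0,-0.03,0,0,0,255],
    [0,0,-0.06,0,0,0,255],
    [0,0,-0.1,0,0,0,255],
    [0,0,-0.08,0,0,0,60],
    [0.05,0,0,0,0,0,60],
    [0.05,0,0,0,0,0,60],
    [0,0,0,0,0,0,60],
    [0,0,0,0,0,0,60]
  ]
}}

```text
time: 29.15
position: [0.5508, 0.0622, 0.2967]
ee_rot: [0.0, 1.0, -0.0, 0.0]
ft_force: [-0.4, -0.1, 0.5]
grip_width: 0.0653
grip_force: 0.0
```

```bash
cat > lvl.py <<'E'
from h import *
im,c,s,R=look("w13")
# lit top faces (skirt top z .170, knob top .192): ellipse of the whole blue outline vs a level seated cap's outline
hsv=cv2.cvtColor(im,cv2.COLOR_RGB2HSV)
m=((im[...,2].astype(int)-im[...,0]>25)).astype(np.uint8)
t=np.linspace(0,2*np.pi,181); P=np.vstack([proj(c,np.c_[.5905+r*np.cos(t),.062+r*np.sin(t),0*t+z]) for r,z in((.034,.150),(.034,.170),(.0125,.170),(.0125,.192))])
pc=P.mean(0); a,ce,b=min(blobs(m,400),key=lambda x:np.hypot(*(x[1]-pc)))
M=np.zeros(m.shape,np.uint8); cv2.fillConvexPoly(M,cv2.convexHull(P.astype(np.float32)).astype(np.int32),1)
pb=cv2.boundingRect(M); print("seen",a,ce.round(1),b,"pred",M.sum(),np.array([np.nonzero(M)[1].mean(),np.nonzero(M)[0].mean()]).round(1),pb)
sub=m*cv2.dilate(M,np.ones((9,9))); print("IoU",(sub&M).sum()/(sub|M).sum())
from plant import camera,calibration
im2,c2=camera("top"),calibration("top")
m2=((im2[...,2].astype(int)-im2[...,0]>40)).astype(np.uint8); q=proj(c2,[[.5905,.062,.17]])[0]
a,ce,b=min(blobs(m2,50),key=lambda x:np.hypot(*(x[1]-q))); print("top: pred",q.round(1),"seen",a,ce.round(1),b)
D=pickle.load(open("d0.pkl","rb")); d=np.abs(im2.astype(int)-D["top"][0]).max(2)>50; d[300:]=0
for x in blobs(d,25): print("changed",x[0],x[1].round(),x[2])
E
python3 lvl.py
```

```text
t 29.15 pos [0.5508 0.0622 0.2967] x [-1.     0.001 -0.001] z [ 0.001 -0.    -1.   ] F [-0.4 -0.1  0.5] w 0.06533517812445803
seen 4004 [317.5 231.4] [282 196  71  72] pred 4708 [318.7 233.3] (281, 195, 77, 77)
IoU 0.8492888983230736Traceback (most recent call last):
  File "lvl.py", line 14, in <module>
    a,ce,b=min(blobs(m2,50),key=lambda x:np.hypot(*(x[1]-q))); print("top: pred",q.round(1),"seen",a,ce.round(1),b)
           ~~~^^^^^^^^^^^^^^^^^^^^^^^^^^^^^^^^^^^^^^^^^^^^^^^
ValueError: min() iterable argument is empty
```

Request:
{"name": "send_rows", "arguments": {
  "deltas": [
    [0.05,0.1,0,0,0,0,60],
    [0.05,0.1,0,0,0,0,60],
    [0.05,0.1,0,0,0,0,60],
    [0.05,0.1,0,0,0,0,60],
    [0.05,0.1,0,0,0,0,60],
    [0.05,0.1,0,0,0,0,60],
    [0.05,0.1,0,0,0,0,60],
    [0.05,0.1,0,0,0,0,60],
    [0.05,0.1,0,0,0,0,60],
    [0.05,0.1,0,0,0,0,60],
    [0,0,0,0,0,0,60],
    [0,0,0,0,0,0,60]
  ]
}}

```text
time: 30.45
position: [0.3506, 0.463, 0.2956]
ee_rot: [-0.001, 1.0, -0.0, -0.0]
ft_force: [0.9, -1.2, -1.0]
grip_width: 0.0656
grip_force: 0.0
```

```bash
python3 - <<'E'
from h import *
from plant import camera,calibration,sensors
D=pickle.load(open("d0.pkl","rb"))
def blue(im,c,X,roi=25):
    h=cv2.cvtColor(im,cv2.COLOR_RGB2HSV); m=((h[...,0]>105)&(h[...,0]<125)&(h[...,1]>140)).astype(np.uint8)
    q=proj(c,[X])[0]; a,ce,b=min(blobs(m,40),key=lambda x:np.hypot(*(x[1]-q))); return q.round(1),int(a),ce.round(1),b
for n in("top","side"):
    im,c=camera(n),calibration(n)
    print(n,"before on worktop",blue(*D[n],[.569,.3085,.015]),"now",blue(im,c,[.5905,.062,.165]))
    d=np.abs(im.astype(int)-D[n][0]).max(2)>60
    for x in blobs(d,25): print("  changed",x[0],x[1].round(),x[2])
im,c,s=pickle.load(open("w13.pkl","rb"))
print("w13 y width mm",np.diff(plane(c,[(282,232),(353,232)],.168)[:,1])*1e3)
# knob-top centre vs skirt-top centre in w13: lit faces, edges along the centre column
g=im[...,2]; print(g[190:275:2,318].tolist())
E
```

```text
top before on worktop (array([215.7, 216.9]), 360, array([216.6, 216.9]), array([206, 207,  22,  21], dtype=int32)) now (array([296.2, 199.2]), 471, array([296.7, 200.2]), array([285, 188,  25,  25], dtype=int32))
  changed 389 [296. 200.] [284 188  24  25]
  changed 423 [218. 217.] [206 207  25  22]
  changed 30 [221. 253.] [217 247   7  12]
  changed 1905 [ 21. 301.] [  0 260  59  80]
  changed 3942 [ 90. 332.] [ 56 274  75 126]
  changed 61 [ 42. 349.] [ 37 341  11  16]
  changed 1793 [ 53. 385.] [  9 362  96  38]
  changed 184 [  9. 384.] [  0 367  27  30]
  changed 30 [304. 383.] [299 379  12   7]
  changed 201 [300. 394.] [284 386  29  14]
  changed 55 [  3. 396.] [  0 390  10  10]
side before on worktop (array([291.1, 290.7]), 311, array([290.8, 291.7]), array([281, 282,  20,  20], dtype=int32)) now (array([309.6, 202.4]), 280, array([309.6, 203.8]), array([300, 195,  20,  18], dtype=int32))
  changed 581 [527. 187.] [502 147  54  69]
  changed 237 [489. 178.] [460 148  60  47]
  changed 2875 [605. 202.] [554 151  86 107]
  changed 1169 [484. 219.] [459 193  48  56]
  changed 
[... 576 characters left out ...]
84. 284.] [374 274  20  23]
  changed 74 [464. 281.] [455 274  21  16]
  changed 1801 [438. 329.] [402 278  89 107]
  changed 355 [291. 291.] [281 281  21  22]
  changed 472 [525. 302.] [509 281  32  42]
  changed 89 [586. 293.] [576 280  19  26]
  changed 323 [475. 335.] [450 290  60  71]
  changed 37 [537. 297.] [531 292  14  11]
  changed 31 [325. 301.] [323 296   6  12]
  changed 33 [574. 300.] [569 296  11   9]
  changed 203 [555. 315.] [541 307  34  16]
w13 y width mm [63.53889262]
[68, 81, 78, 94, 105, 107, 107, 99, 151, 199, 202, 204, 201, 199, 204, 200, 201, 198, 141, 85, 82, 83, 111, 189, 205, 203, 201, 204, 201, 201, 201, 202, 200, 199, 199, 199, 199, 201, 198, 176, 136, 128, 126]
```

```bash
python3 -c "
from plant import env
print(env.hand_in())"
```

```text
the job is handed in; nothing more can be done
None
```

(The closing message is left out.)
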